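Roll the feed roller onto the inspection line

TASK

Roll the rubber feed roller along the steel plate with your fingertips until it lies centred on the scribed line between the two small pointed posts, square to the plate, and stops there. Roll it, do not drag it: the bright seam that is on top now must end in the lower half. Never pick the roller up off the plate, and leave the end cap, grease pot and plug gauge where they are.

Things in the scene. Friction and masses are not known exactly. Their poses are not given: they have to be found in the camera images.
- feed_roller: Loose black rubber roller, diameter 40, length 80, 0.3 kg, friction 0.6, with 14 mm shaft ends standing out 10 mm. Origin mid-axis, 20 mm above the plate's top. x: its axis; z: to a narrow bright seam, on top at the start. A fingertip pressed lightly on its crown moves twice as far as the roller rolls. Rolling resistance: let go at rest it stays; let go slowly rolling it stops within 10 mm.
- index_line: Two fixed aluminium posts with pointed ridges, 12 x 18 mm, 19 high, 66 mm either side of the middle, and a thin dark line on the plate between them (flat, no obstacle). Origin: middle of the line, on the plate's top. x: along the line; the roller travels along y. It is 50 to 80 mm to the left or right of the roller's start.
- inspection_plate: Fixed flat steel plate, 146 x 230 mm and 10 mm thick. Origin: centre of its underside, on the worktop. Its x axis is the short side, its y axis the long side along which the roller travels.
- end_cap: Small loose black end cap, 32 x 17 x 17 mm, lying on the plate in its far left corner. Origin: centre of its underside. Leave it alone.
- grease_pot: Loose pot with a green screw lid, 68 mm in diameter, 46 mm high, standing beyond the plate's left end. Origin: centre of its underside. Leave it alone.
- plug_gauge: Loose steel plug gauge, 108 x 16 x 16 mm, lying beyond the plate's right end. Origin: centre of its underside. Leave it alone.

How it is judged:
By the outcome, as a careful person would: the job done as asked, in the order asked, and still so for the second after the job is handed in, with the robot touching nothing.
It also fails if it takes over 51 s, if anything falls off the work surface, if the arm or the gripper's body presses on something with over 40 N, if the wrist force passes 120 N, or if a joint passes its speed limit or range.

ROBOT

A 7-joint arm with a two-finger parallel gripper is mounted at the origin on a cart in front of the work surface, level with it; the furniture and walls round the work are solid. World frame = base frame: x ahead of the robot, y to its left, z up, the work surface at z = 0. Lengths are in m, angles in rad, forces in N, time in s.
With the tool pointing down it reaches from about 0.4 to 0.85 m from the base axis. Payload 10.4 kg.
Tool frame: the origin (TCP) lies midway between the tips of the shut fingers; the grasp point (between the pads) lies 19 mm behind it; z points along the fingers, y is the line along which they close (so a half turn about z gives the same grasp; the last joint's range is limited). The gripper opens to 87 mm and grips with 3 to 60 N. Pads are 19 mm wide; open, the fingers measure 117 mm over their backs; the gripper's body (75 mm by 190 mm) begins 51 mm behind the grasp point.
Start: joints at [-0.023, 0.332, -0.065, 1.46, 0.022, 1.35, -0.088], TCP at [0.625, 0, 0.223] pointing down, gripper open.
Joint ranges: [-2.6, 2.6], [-0.5, 2.12], [-1.47, 1.34], [0.16, 2.42], [-1.27, 4.41], [0.06, 2.06], [-2.6, 2.6]. Speed limits (rad/s): [2.22, 2.22, 2.79, 2.79, 3.14, 3.14, 3.14].

INTERFACE

Orientations are given as a unit quaternion [x, y, z, w].
In Python, from bench import r gives the robot as it stands.
- The arm moves only by the tool arm_command, never from a script. Its arguments are lists of equal length, an entry for each row: "xyz": the shift along the world's x, y, z in m, a list of three; "rot": the turn, a rotation vector about the world's x, y, z in rad, a list of three. In form: {"xyz": [[tx, ty, tz], ...], "rot": [[ax, ay, az], ...]}. A call has 1 to 20 rows; each row is the pose to reach, as a shift and turn from the pose commanded when the call began; what a row does not reach only later rows make up. A row lasts 1/12 s, in which the tool goes at most 41.7 mm and 7.16 degrees, less where a joint would pass 70% of its speed; a pose out of reach is approached as far as the arm can. A call with a gripper value outside its range is refused whole. "grip" is the opening, from 0 (shut) to 1 (fully open), set as the call begins (left out, the last holds). The fingers move at their own pace and stop on an object; "squeeze" is the grip in N (left out, the last holds). Time passes only in rows, so rows that repeat a pose let the fingers close. It gives the time, the measured TCP pose, the force, the opening and the grip force at its end, in the units of the state.
- r.read_state(): the state, without advancing time (a new reading comes with each control period).
- r.camera(name): name is "scene" or "side" or "wrist"; returns the picture (384x512x3 uint8, red, green, blue); there is no depth.
- r.camera_model(name): a dict with "fx", "fy", "cx", "cy" (pixels), "k1" (the pictures are not rectified: a ray, as slopes to the right and down, at radius r is drawn at 1 + k1 r^2 times it, then the intrinsics apply), "T" (4x4, takes a point from camera to world coordinates). Camera axes: x right, y up, looking along -z (the intrinsics and any distortion apply to the point x, -y, -z); pixel columns grow to the right and rows downward; lengths in m; the calibration is good to about 2 mm. A picture is of the moment at which its call begins: read the wrist's pose just before it. camera_model takes no time and is no camera call; for the wrist camera it gives the pose at the moment of the call.
- r.close_job(): hands the job in; it is judged then, once.
Trained networks look in the newest picture that a camera, given by its name, has taken for a name from the list of things; names that differ only in an ending like _2 or _b are one class to them, and where a whole thing is asked for, a point or a joint stands for the part that bears it (a point fixed in the world has none). Each returns a list of dicts, best first, with "conf" (0 to 1); they miss things now and then, are a little off and sometimes report something else, mostly with a low value. They report only what shows in the picture. A call takes as long as a camera call.
- r.look_for(label, camera): "at" ([x, y, z] in m, in the coordinates of the camera as it stood for that picture, good to about 4 mm: the middle of the surface that is visible of it).
- r.spot_point(label, camera): "at" ([x, y, z] in m, in the coordinates of the camera as it stood for that picture, good to about 4 mm: a listed point, or the origin of a listed thing).
The state is a dict: "time": time; "joint_positions": joint angles; "joint_vel": joint speeds; "joint_torque": joint torques, N m; "ee_pos": TCP position; "eef_rot": TCP orientation; "ft_force": force on the tool from outside, world axes, zero at the start; "torque": the same for the moment, N m; "width": finger opening in m; "grip_force": force on a finger pad.
Only numpy, scipy, OpenCV 4.12 (cv2) and the standard library are available. Lean on these libraries where they do the work, as an engineer would, in place of code of your own. Each camera call takes 0.05 s, during which the arm holds its last target. There are 200 camera calls.

## Working session

There is one attempt and no reset: what is moved stays moved. The work goes in short steps, Python scripts to look and compute and a tool call to move; the robot and the scene stay as the last step left them, time stands still between calls to the robot, and variables do not carry over. Pictures are saved under pics/ and viewed, at most 10 in all, crops included, and the job is handed in when it is done.

Besides the shell and the picture viewer there is one more tool, called after ">>>" in YAML: its name, and indented under it one key for each argument. arm_command: Moves the arm, as the interface text tells. Its arguments: {"type":"object","properties":{"xyz":{"type":"array"},"rot":{"type":"array"},"grip":{"type":"number"},"squeeze":{"type":"number"}},"required":["xyz","rot"]}

```bash
mkdir -p pics; cat > h.py <<'E'
from bench import r
import numpy as np, cv2
from scipy.spatial.transform import Rotation as R
def pic(c,fn=None):
    T=np.array(r.camera_model(c)["T"]); im=r.camera(c)
    if fn: cv2.imwrite("pics/"+fn,im[:,:,::-1])
    return im,T
def find(l,c,T,f="spot_point"):
    return [(np.round((T@np.r_[d["at"],1])[:3],4).tolist(),round(d["conf"],2)) for d in getattr(r,f)(l,c)[:2]]
def p2w(c,T,uv,z):
    m=r.camera_model(c); K=np.array([[m["fx"],0,m["cx"]],[0,m["fy"],m["cy"]],[0,0,1]])
    q=cv2.undistortPoints(np.array(uv,float).reshape(-1,1,2),K,np.array([m["k1"],0,0,0,0.]))[:,0]
    d=np.c_[q[:,0],-q[:,1],-np.ones(len(q))]@T[:3,:3].T; o=T[:3,3]
    return o+d*((z-o[2])/d[:,2])[:,None]
def w2p(c,T,P):
    m=r.camera_model(c); p=(np.atleast_2d(P)-T[:3,3])@T[:3,:3]; q=np.c_[p[:,0]/-p[:,2],-p[:,1]/-p[:,2]]
    q=q*(1+m["k1"]*(q**2).sum(1))[:,None]
    return q*[m["fx"],m["fy"]]+[m["cx"],m["cy"]]
E
python3 - <<'E'
from h import *
for c in ["scene","wrist"]:
    im,T=pic(c,c+"0.png")
    for l in ["feed_roller","index_line","inspection_plate","end_cap","grease_pot","plug_gauge"]: print(c,l,find(l,c,T))
s=r.read_state();print(s["time"],s["ee_pos"],s["eef_rot"],s["ft_force"])
E
```

```text
scene feed_roller [([0.5054, 0.3014, 0.0336], 0.75)]
scene index_line [([0.4982, 0.3604, 0.0134], 0.46)]
scene inspection_plate [([0.5041, 0.3282, 0.0048], 0.93)]
scene end_cap [([0.5475, 0.4269, 0.0091], 0.39)]
scene grease_pot []
scene plug_gauge [([0.4985, 0.1928, 0.0027], 0.7)]
wrist feed_roller []
wrist index_line []
wrist inspection_plate []
wrist end_cap []
wrist grease_pot []
wrist plug_gauge []
0.7 [6.25025236e-01 1.97044730e-05 2.22571040e-01] [7.07083329e-01 7.07130231e-01 2.37808747e-05 3.71692801e-05] [-0.53249004 -0.20798884 -0.30661463]
```

View pics/scene0.png

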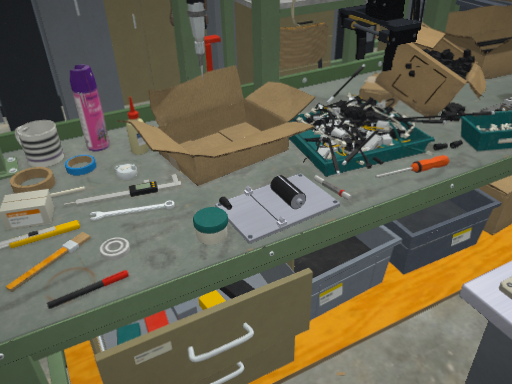

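The scene picture shows the plate with the roller at (288,190). The line is to its left at about (265,205), the pot at (210,225), and the gauge at (332,186). I'll move above it for a close wrist view.

>>> arm_command:
  xyz:
    - [-0.012, 0.032, 0.005]
    - [-0.024, 0.064, 0.01]
    - [-0.036, 0.096, 0.015]
    - [-0.048, 0.128, 0.02]
    - [-0.06, 0.16, 0.025]
    - [-0.072, 0.192, 0.03]
    - [-0.084, 0.224, 0.035]
    - [-0.096, 0.256, 0.04]
    - [-0.108, 0.288, 0.045]
    - [-0.12, 0.32, 0.05]
    - [-0.12, 0.32, 0.05]
    - [-0.12, 0.32, 0.05]
    - [-0.12, 0.32, 0.05]
  rot:
    - [0, 0, 0]
    - [0, 0, 0]
    - [0, 0, 0]
    - [0, 0, 0]
    - [0, 0, 0]
    - [0, 0, 0]
    - [0, 0, 0]
    - [0, 0, 0]
    - [0, 0, 0]
    - [0, 0, 0]
    - [0, 0, 0]
    - [0, 0, 0]
    - [0, 0, 0]
  grip: 0.45

```text
time: 1.78
ee_pos: [0.5053, 0.3194, 0.2724]
eef_rot: [0.707, 0.707, -0.0, 0.0]
ft_force: [0.2, -0.0, 0.3]
width: 0.0388
grip_force: 0.0
```

```bash
python3 - <<'E'
from h import *
c="wrist"
im,T=pic(c,"w1.png"); print(np.round(T,3).tolist())
for l in ["feed_roller","index_line","inspection_plate","end_cap","grease_pot","plug_gauge"]: print(c,l,find(l,c,T))
s=r.read_state();print(s["time"],s["ee_pos"],s["eef_rot"],s["ft_force"],s["width"])
E
```

```text
[[1.0, 0.0, 0.0, 0.506], [-0.0, 0.965, 0.261, 0.39], [-0.0, -0.261, 0.965, 0.435], [0.0, 0.0, 0.0, 1.0]]
wrist feed_roller [([0.5071, 0.302, 0.0328], 0.81)]
wrist index_line [([0.4958, 0.36, 0.0087], 0.84)]
wrist inspection_plate [([0.5005, 0.326, 0.0018], 0.74)]
wrist end_cap []
wrist grease_pot [([0.4868, 0.4909, -0.0005], 0.72)]
wrist plug_gauge [([0.4971, 0.1922, -0.0059], 0.72)]
2.1333 [0.50536326 0.31937905 0.27256103] [7.07484078e-01 7.06729277e-01 2.35178134e-05 8.45809789e-05] [ 0.38830108 -0.64477973 -0.48917548] 0.03905535944133918
```

View pics/w1.png

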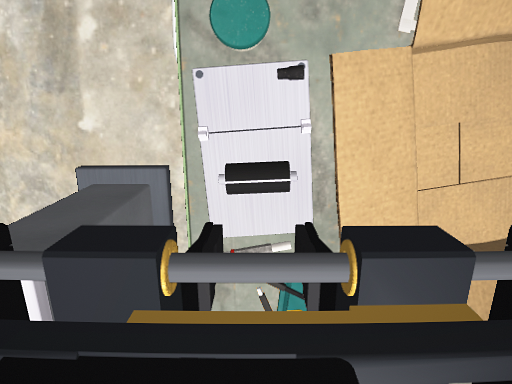

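The wrist picture shows the plate with corners near (193,70), (308,61) and (313,233). The posts are at (203,132) and (306,126), and the roller shaft ends at (221,179) and (297,175). I'll zoom in to get exact pixels.

```bash
python3 - <<'E'
from h import *
im=cv2.imread("pics/w1.png")[115:205,190:320]
cv2.imwrite("pics/w1z.png",cv2.resize(im,None,fx=6,fy=6,interpolation=cv2.INTER_CUBIC))
E
```

```text
(no output)
```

View pics/w1z.png

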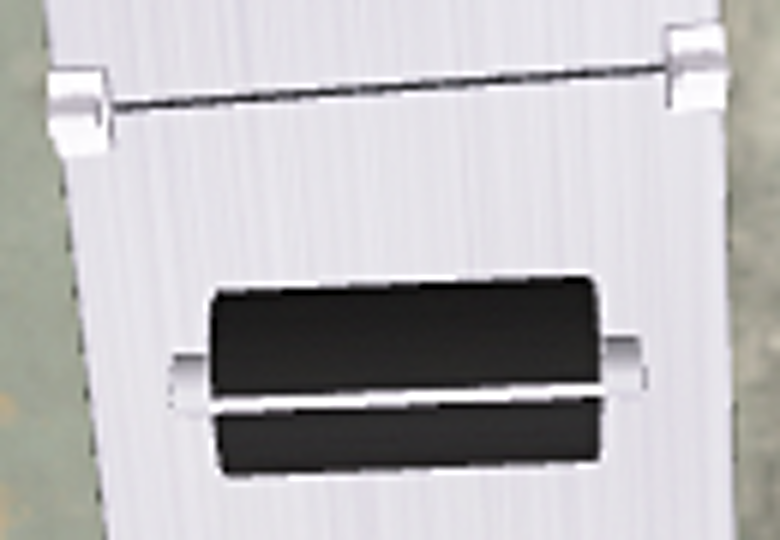

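The zoom shows the line running from (112,107) to (666,68), the seam from (213,405) to (603,388), and the shaft ends at u=170 and u=645.

```bash
cat > m.py <<'E'
from h import *
def meas(T,line,seam,z2=.05,f=6,o=(190,115)):
    px=lambda a:(np.array(a,float)+.5)/f-.5+np.array(o)
    L=p2w("wrist",T,px(line),.01); S=p2w("wrist",T,px(seam),z2)
    u=lambda A:np.arctan2(*(A[1]-A[0])[[1,0]])
    print("line",L.round(4).tolist(),u(L),"\nroller",S.round(4).tolist(),u(S), np.linalg.norm(S[1]-S[0]),"mid",S.mean(0).round(4))
    e=np.array([np.cos(u(L)),np.sin(u(L))]); n=np.array([-e[1],e[0]]); d=(L.mean(0)-S.mean(0))[:2]
    print("to go along x,y of line",d@e,d@n,"n",n)
E
python3 - <<'E'
from m import *
T=np.array(r.camera_model("wrist")["T"])
line=[(112,107),(666,68)]
meas(T,line,[(213,405),(603,388)]); meas(T,line,[(170,384),(645,364)],.031)
posts=p2w("wrist",T,[(190+79/6,115+110/6-.5),(190+695/6,115+60/6-.5)],.029);print(posts,posts.mean(0))
E
```

```text
line [[0.4401, 0.3572, 0.01], [0.5608, 0.3655, 0.01]] 0.06809657176425674 
roller [[0.4647, 0.2998, 0.05], [0.5448, 0.3033, 0.05]] 0.04370819384179864 0.08016464008821816 mid [0.5047 0.3015 0.05  ]
to go along x,y of line -0.0001844454240948441 0.05999366015232804 n [-0.06804396  0.99768232]
line [[0.4401, 0.3572, 0.01], [0.5608, 0.3655, 0.01]] 0.06809657176425674 
roller [[0.4535, 0.2999, 0.031], [0.5556, 0.3042, 0.031]] 0.04204944002775295 0.10215351346628133 mid [0.5046 0.3021 0.031 ]
to go along x,y of line -3.666976361419326e-05 0.059398254018176826 n [-0.06804396  0.99768232]
[[0.43666454 0.35822434 0.029     ]
 [0.56487927 0.36832792 0.029     ]] [0.50077191 0.36327613 0.029     ]
```

>>> arm_command:
  xyz:
    - [0, -0.005, -0.035]
    - [0, -0.01, -0.07]
    - [0, -0.015, -0.105]
    - [0, -0.02, -0.14]
    - [0, -0.0255, -0.17]
    - [0, -0.0255, -0.195]
    - [0, -0.0255, -0.21]
    - [0, -0.0255, -0.216]
    - [0, -0.0255, -0.216]
    - [0, -0.0255, -0.216]
  rot:
    - [0, 0, 0.043]
    - [0, 0, 0.043]
    - [0, 0, 0.043]
    - [0, 0, 0.043]
    - [0, 0, 0.043]
    - [0, 0, 0.043]
    - [0, 0, 0.043]
    - [0, 0, 0.043]
    - [0, 0, 0.043]
    - [0, 0, 0.043]

```text
time: 2.97
ee_pos: [0.5055, 0.2948, 0.0574]
eef_rot: [0.692, 0.722, 0.0, 0.0]
ft_force: [-0.4, -0.7, -0.4]
width: 0.0393
grip_force: 0.0
```

>>> arm_command:
  xyz:
    - [0, 0, -0.001]
    - [0, 0, -0.002]
    - [0, 0, -0.003]
    - [0, 0, -0.004]
    - [0, 0, -0.005]
    - [0, 0, -0.006]
    - [0, 0, -0.006]
    - [0, 0, -0.006]
  rot:
    - [0, 0, 0]
    - [0, 0, 0]
    - [0, 0, 0]
    - [0, 0, 0]
    - [0, 0, 0]
    - [0, 0, 0]
    - [0, 0, 0]
    - [0, 0, 0]

```text
time: 3.63
ee_pos: [0.505, 0.2945, 0.0506]
eef_rot: [0.692, 0.722, 0.0, 0.0]
ft_force: [-0.6, -0.3, -0.0]
width: 0.0393
grip_force: 0.0
```

>>> arm_command:
  xyz:
    - [0, 0, -0.0005]
    - [0, 0, -0.001]
    - [0, 0, -0.0015]
    - [0, 0, -0.0015]
    - [0, 0, -0.0015]
  rot:
    - [0, 0, 0]
    - [0, 0, 0]
    - [0, 0, 0]
    - [0, 0, 0]
    - [0, 0, 0]

```text
time: 4.05
ee_pos: [0.5051, 0.2954, 0.0503]
eef_rot: [0.692, 0.722, 0.001, -0.0]
ft_force: [-3.7, -0.1, 10.2]
width: 0.0393
grip_force: 4.9
```

>>> arm_command:
  xyz:
    - [0, 0.001, 0]
    - [-0.0001, 0.003, 0]
    - [-0.0003, 0.0055, 0]
    - [-0.0004, 0.008, 0]
    - [-0.0006, 0.0105, 0]
    - [-0.0007, 0.013, 0]
    - [-0.0009, 0.0155, 0]
    - [-0.001, 0.018, 0]
    - [-0.0012, 0.0205, 0]
    - [-0.0013, 0.023, 0]
    - [-0.0015, 0.0255, 0]
    - [-0.0016, 0.028, 0]
    - [-0.0017, 0.0295, 0]
    - [-0.0017, 0.03, 0]
    - [-0.0017, 0.03, 0]
    - [-0.0017, 0.03, 0]
  rot:
    - [0, 0, 0]
    - [0, 0, 0.002]
    - [0, 0, 0.004]
    - [0, 0, 0.006]
    - [0, 0, 0.008]
    - [0, 0, 0.01]
    - [0, 0, 0.012]
    - [0, 0, 0.014]
    - [0, 0, 0.016]
    - [0, 0, 0.018]
    - [0, 0, 0.02]
    - [0, 0, 0.022]
    - [0, 0, 0.024]
    - [0, 0, 0.025]
    - [0, 0, 0.025]
    - [0, 0, 0.025]

```text
time: 5.38
ee_pos: [0.5038, 0.3254, 0.0503]
eef_rot: [0.683, 0.731, 0.001, 0.0]
ft_force: [-1.2, 0.8, 9.3]
width: 0.039
grip_force: 4.1
```

```bash
python3 - <<'E'
from h import *
for c in ["wrist","side","scene"]:
    im,T=pic(c,c+"2.png"); print(c,find("feed_roller",c,T),find("index_line",c,T))
cv2.imwrite("pics/c2.png",np.vstack([cv2.resize(cv2.imread(f"pics/{c}2.png"),(400,300)) for c in ["wrist","side"]]))
E
```

```text
wrist [([0.5052, 0.3157, 0.0346], 0.92)] [([0.498, 0.3638, 0.0096], 0.64)]
side [([0.5052, 0.317, 0.0259], 0.76)] []
scene [([0.5058, 0.3151, 0.0327], 0.66)] [([0.4969, 0.361, 0.0166], 0.61)]
```

View pics/c2.png

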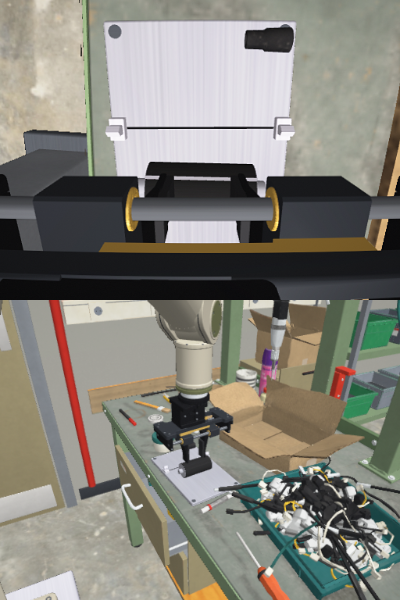

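The first stroke worked: the roller moved about 15 mm and turned with the tool. Next I regrip behind the crown and stroke again.

>>> arm_command:
  xyz:
    - [0, 0, 0.004]
    - [0, 0, 0.008]
    - [0.0005, -0.007, 0.008]
    - [0.001, -0.0155, 0.008]
    - [0.001, -0.0155, 0.008]
    - [0.001, -0.0155, 0.005]
    - [0.001, -0.0155, 0.0025]
    - [0.001, -0.0155, 0.001]
    - [0.001, -0.0155, 0]
    - [0.001, -0.0155, 0]
    - [0.001, -0.0155, 0]
  rot:
    - [0, 0, 0]
    - [0, 0, 0]
    - [0, 0, 0]
    - [0, 0, 0]
    - [0, 0, 0]
    - [0, 0, 0]
    - [0, 0, 0]
    - [0, 0, 0]
    - [0, 0, 0]
    - [0, 0, 0]
    - [0, 0, 0]

```text
time: 6.75
ee_pos: [0.5042, 0.3105, 0.0502]
eef_rot: [0.682, 0.731, 0.001, -0.0]
ft_force: [-4.0, -0.1, 10.7]
width: 0.0393
grip_force: 5.8
```

>>> arm_command:
  xyz:
    - [0, 0.001, 0]
    - [-0.0002, 0.003, 0]
    - [-0.0004, 0.0055, 0]
    - [-0.0005, 0.008, 0]
    - [-0.0007, 0.0105, 0]
    - [-0.0009, 0.013, 0]
    - [-0.0011, 0.0155, 0]
    - [-0.0012, 0.018, 0]
    - [-0.0014, 0.0205, 0]
    - [-0.0016, 0.023, 0]
    - [-0.0017, 0.0255, 0]
    - [-0.0019, 0.028, 0]
    - [-0.002, 0.0295, 0]
    - [-0.002, 0.03, 0]
    - [-0.002, 0.03, 0]
    - [-0.002, 0.03, 0]
  rot:
    - [0, 0, 0]
    - [0, 0, 0]
    - [0, 0, 0]
    - [0, 0, 0]
    - [0, 0, 0]
    - [0, 0, 0]
    - [0, 0, 0]
    - [0, 0, 0]
    - [0, 0, 0]
    - [0, 0, 0]
    - [0, 0, 0]
    - [0, 0, 0]
    - [0, 0, 0]
    - [0, 0, 0]
    - [0, 0, 0]
    - [0, 0, 0]

```text
time: 8.08
ee_pos: [0.5028, 0.3404, 0.0502]
eef_rot: [0.682, 0.731, 0.001, 0.0]
ft_force: [-2.0, 0.3, 8.8]
width: 0.039
grip_force: 4.7
```

```bash
python3 - <<'E'
from h import *
for c in ["wrist","side","scene"]:
    im,T=pic(c,c+"3.png"); print(c,find("feed_roller",c,T),find("index_line",c,T))
E
```

```text
wrist [([0.5046, 0.3285, 0.0328], 0.87)] [([0.4973, 0.3616, 0.0123], 0.86)]
side [([0.5048, 0.331, 0.0263], 0.58)] []
scene [([0.5045, 0.3322, 0.0315], 0.55)] [([0.4984, 0.3623, 0.0144], 0.53)]
```

>>> arm_command:
  xyz:
    - [0, 0, 0.004]
    - [0, 0, 0.008]
    - [0.0005, -0.007, 0.008]
    - [0.001, -0.0155, 0.008]
    - [0.001, -0.0155, 0.008]
    - [0.001, -0.0155, 0.005]
    - [0.001, -0.0155, 0.0025]
    - [0.001, -0.0155, 0.001]
    - [0.001, -0.0155, 0]
    - [0.001, -0.0155, 0]
    - [0.001, -0.0155, 0]
  rot:
    - [0, 0, 0]
    - [0, 0, 0]
    - [0, 0, 0]
    - [0, 0, 0]
    - [0, 0, 0]
    - [0, 0, 0]
    - [0, 0, 0]
    - [0, 0, 0]
    - [0, 0, 0]
    - [0, 0, 0]
    - [0, 0, 0]

```text
time: 9.45
ee_pos: [0.5033, 0.3249, 0.0502]
eef_rot: [0.682, 0.731, 0.001, -0.0]
ft_force: [-3.7, -0.3, 11.0]
width: 0.039
grip_force: 5.5
```

>>> arm_command:
  xyz:
    - [0, 0.001, 0]
    - [-0.0002, 0.003, 0]
    - [-0.0004, 0.0055, 0]
    - [-0.0005, 0.008, 0]
    - [-0.0007, 0.0105, 0]
    - [-0.0009, 0.013, 0]
    - [-0.0011, 0.0155, 0]
    - [-0.0012, 0.018, 0]
    - [-0.0014, 0.0205, 0]
    - [-0.0016, 0.023, 0]
    - [-0.0017, 0.0255, 0]
    - [-0.0019, 0.028, 0]
    - [-0.002, 0.0295, 0]
    - [-0.002, 0.03, 0]
    - [-0.002, 0.03, 0]
    - [-0.002, 0.03, 0]
  rot:
    - [0, 0, 0]
    - [0, 0, 0]
    - [0, 0, 0]
    - [0, 0, 0]
    - [0, 0, 0]
    - [0, 0, 0]
    - [0, 0, 0]
    - [0, 0, 0]
    - [0, 0, 0]
    - [0, 0, 0]
    - [0, 0, 0]
    - [0, 0, 0]
    - [0, 0, 0]
    - [0, 0, 0]
    - [0, 0, 0]
    - [0, 0, 0]

```text
time: 10.78
ee_pos: [0.5018, 0.3549, 0.0503]
eef_rot: [0.682, 0.731, 0.001, 0.0]
ft_force: [-1.0, 0.3, 8.9]
width: 0.0394
grip_force: 4.7
```

>>> arm_command:
  xyz:
    - [0, 0, 0.01]
    - [0, 0, 0.03]
    - [0, -0.01, 0.06]
    - [0, -0.02, 0.09]
    - [0, -0.03, 0.12]
    - [0, -0.03, 0.15]
    - [0, -0.03, 0.15]
    - [0, -0.03, 0.15]
    - [0, -0.03, 0.15]
  rot:
    - [0, 0, 0]
    - [0, 0, 0]
    - [0, 0, 0]
    - [0, 0, 0]
    - [0, 0, 0]
    - [0, 0, 0]
    - [0, 0, 0]
    - [0, 0, 0]
    - [0, 0, 0]

```text
time: 11.53
ee_pos: [0.5009, 0.3235, 0.1985]
eef_rot: [0.683, 0.731, -0.0, -0.0]
ft_force: [0.1, 0.0, -0.3]
width: 0.0394
grip_force: 0.0
```

```bash
python3 - <<'E'
from h import *
c="wrist"
im,T=pic(c,"w4.png"); np.save("T4.npy",T); print(find("feed_roller",c,T),find("index_line",c,T))
P=w2p(c,T,[[.43,.31,.01],[.43,.38,.02],[.58,.31,.01],[.58,.38,.02]]); a=np.maximum(P.min(0).astype(int)-5,0); b=P.max(0).astype(int)+5; print(a,b)
cv2.imwrite("pics/w4z.png",cv2.resize(im[a[1]:b[1],a[0]:b[0],::-1],None,fx=4,fy=4,interpolation=cv2.INTER_CUBIC))
E
```

```text
[([0.5061, 0.3455, 0.0332], 0.74), ([0.4975, 0.1879, -0.0056], 0.63)] []
[188 111] [342 193]
```

View pics/w4z.png

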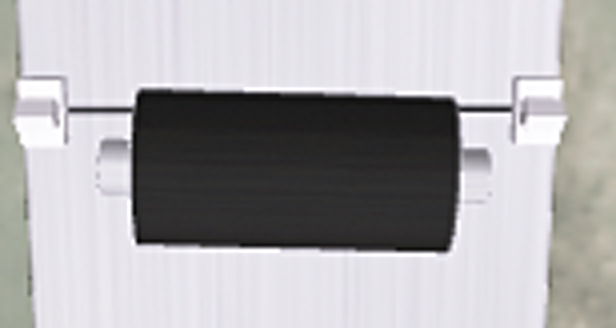

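The roller sits between the posts but lower in the picture. Its shaft ends are at (97,166) and (491,176), and the line is level at v=109, so the roller still looks slightly skewed.

```bash
python3 - <<'E'
from m import *
T=np.load("T4.npy"); L=[(70,109),(510,108.5)]; k=dict(f=4,o=(188,111))
meas(T,L,[(97,165.5),(491,176)],.032,**k)
meas(T,L,[(137,89),(456,98)],.043,**k)   # far silhouette
meas(T,L,[(137,244),(448,251)],.03,**k)  # near silhouette
p=p2w("wrist",T,[(188+39/4,111+112/4),(188+540/4,111+113/4)],.029);print(p.mean(0))
print(r.read_state()["time"])
E
```

```text
line [[0.4409, 0.3572, 0.01], [0.5601, 0.3655, 0.01]] 0.0697991579802976 
roller [[0.4517, 0.3455, 0.032], [0.5532, 0.3498, 0.032]] 0.04198451318555061 0.10157798702443974 mid [0.5025 0.3476 0.032 ]
to go along x,y of line -0.0010009021793416218 0.01379747775886023 n [-0.0697425   0.99756503]
line [[0.4409, 0.3572, 0.01], [0.5601, 0.3655, 0.01]] 0.0697991579802976 
roller [[0.4624, 0.3666, 0.043], [0.5406, 0.3698, 0.043]] 0.04082178194190448 0.07830447049079672 mid [0.5015 0.3682 0.043 ]
to go along x,y of line -0.0015041161643626197 -0.006795908018049645 n [-0.0697425   0.99756503]
line [[0.4409, 0.3572, 0.01], [0.5601, 0.3655, 0.01]] 0.0697991579802976 
roller [[0.4626, 0.3252, 0.03], [0.5444, 0.329, 0.03]] 0.04581721108059507 0.08186083904247779 mid [0.5035 0.3271 0.03  ]
to go along x,y of line -0.0006123895439228812 0.03437173214185027 n [-0.0697425   0.99756503]
[0.50065868 0.36182351 0.029     ]
11.6833
```

The roller's yaw stayed at 0.042 because the narrow finger spacing slipped, and it needs +0.027. I'll open the fingers to reach both ends of the roller and press more firmly. Then I'll twist and check.

>>> arm_command:
  xyz:
    - [0, 0.005, 0]
    - [0.001, 0.012, -0.02]
    - [0.0015, 0.018, -0.05]
    - [0.0015, 0.02, -0.08]
    - [0.0015, 0.02, -0.11]
    - [0.0015, 0.02, -0.13]
    - [0.0015, 0.02, -0.14]
    - [0.0015, 0.02, -0.146]
    - [0.0015, 0.02, -0.148]
    - [0.0015, 0.02, -0.1495]
    - [0.0015, 0.02, -0.151]
    - [0.0015, 0.02, -0.1525]
    - [0.0015, 0.02, -0.1525]
  rot:
    - [0, 0, -0.01]
    - [0, 0, -0.02]
    - [0, 0, -0.027]
    - [0, 0, -0.027]
    - [0, 0, -0.027]
    - [0, 0, -0.027]
    - [0, 0, -0.027]
    - [0, 0, -0.027]
    - [0, 0, -0.027]
    - [0, 0, -0.027]
    - [0, 0, -0.027]
    - [0, 0, -0.027]
    - [0, 0, -0.027]
  grip: 0.74

```text
time: 12.77
ee_pos: [0.5033, 0.346, 0.0502]
eef_rot: [0.692, 0.722, 0.002, -0.0]
ft_force: [-6.8, 0.1, 15.1]
width: 0.0644
grip_force: 7.6
```

>>> arm_command:
  xyz:
    - [0, 0, 0]
    - [0, 0, 0]
    - [-0.0003, 0, 0]
    - [-0.0006, 0, 0]
    - [-0.001, 0, 0]
    - [-0.001, 0, 0]
    - [-0.001, 0, 0]
  rot:
    - [0, 0, 0.007]
    - [0, 0, 0.014]
    - [0, 0, 0.021]
    - [0, 0, 0.03]
    - [0, 0, 0.03]
    - [0, 0, 0.03]
    - [0, 0, 0.03]

```text
time: 13.35
ee_pos: [0.5036, 0.3454, 0.0502]
eef_rot: [0.682, 0.732, 0.003, 0.0]
ft_force: [-1.4, -0.2, 12.6]
width: 0.0643
grip_force: 6.3
```

>>> arm_command:
  xyz:
    - [0, 0, 0.006]
    - [0, 0, 0.03]
    - [0, -0.01, 0.06]
    - [0, -0.02, 0.09]
    - [0, -0.02, 0.12]
    - [0, -0.02, 0.15]
    - [0, -0.02, 0.15]
    - [0, -0.02, 0.15]
  rot:
    - [0, 0, 0]
    - [0, 0, 0]
    - [0, 0, 0]
    - [0, 0, 0]
    - [0, 0, 0]
    - [0, 0, 0]
    - [0, 0, 0]
    - [0, 0, 0]

```text
time: 14.02
ee_pos: [0.5029, 0.3243, 0.1997]
eef_rot: [0.682, 0.732, 0.003, 0.001]
ft_force: [0.5, 0.6, -1.1]
width: 0.0643
grip_force: 0.0
```

```bash
cat > z.py <<'E'
import sys
from h import *
def zoom(n):
    c="wrist"
    im,T=pic(c,f"w{n}.png"); np.save(f"T{n}.npy",T); print(find("feed_roller",c,T),find("index_line",c,T))
    P=w2p(c,T,[[.43,.31,.01],[.43,.38,.02],[.58,.31,.01],[.58,.38,.02]]); a=np.maximum(P.min(0).astype(int)-5,0); b=P.max(0).astype(int)+5; print(a,b)
    cv2.imwrite(f"pics/w{n}z.png",cv2.resize(im[a[1]:b[1],a[0]:b[0],::-1],None,fx=4,fy=4,interpolation=cv2.INTER_CUBIC))
zoom(sys.argv[1])
E
python3 z.py 5
```

```text
[([0.5049, 0.3476, 0.0356], 0.61), ([0.4844, 0.4909, -0.0], 0.2)] []
[186 111] [338 194]
```

View pics/w5z.png

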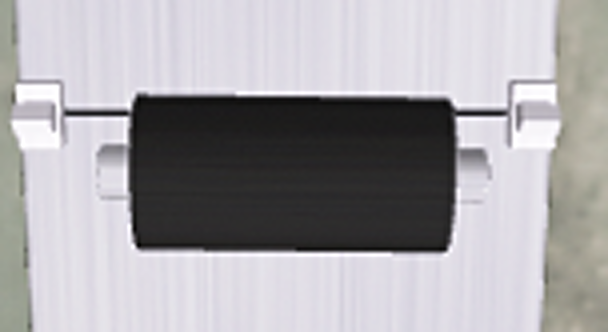

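The skew is smaller now: shaft ends at (97,171) and (490,176), line from (65,112) to (508,113.5).

```bash
python3 - <<'E'
from m import *
T=np.load("T5.npy"); L=[(65,112),(508,113.5)]; k=dict(f=4,o=(186,111))
meas(T,L,[(97,171),(490,176)],.032,**k)
meas(T,L,[(137,94.5),(452,100)],.043,**k)
meas(T,L,[(140,248),(450,251)],.03,**k)
E
```

```text
line [[0.4401, 0.3572, 0.01], [0.5608, 0.3653, 0.01]] 0.06700209475457292 
roller [[0.4524, 0.3449, 0.032], [0.554, 0.3508, 0.032]] 0.05746519390869295 0.10172506636243879 mid [0.5032 0.3479 0.032 ]
to go along x,y of line -0.0018454324261471125 0.01354007966341451 n [-0.06695197  0.9977562 ]
line [[0.4401, 0.3572, 0.01], [0.5608, 0.3653, 0.01]] 0.06700209475457292 
roller [[0.4631, 0.3662, 0.043], [0.5407, 0.3703, 0.043]] 0.05322463131737779 0.07767015805023154 mid [0.5019 0.3683 0.043 ]
to go along x,y of line -0.0019201828987005063 -0.0068901712132267675 n [-0.06695197  0.9977562 ]
line [[0.4401, 0.3572, 0.01], [0.5608, 0.3653, 0.01]] 0.06700209475457292 
roller [[0.4642, 0.325, 0.03], [0.5459, 0.3299, 0.03]] 0.060114977756617644 0.08190420290999907 mid [0.505  0.3275 0.03  ]
to go along x,y of line -0.0023165252821867556 0.033995635979565224 n [-0.06695197  0.9977562 ]
```

>>> arm_command:
  xyz:
    - [0.001, 0.01, -0.03]
    - [0.002, 0.0155, -0.06]
    - [0.002, 0.0155, -0.09]
    - [0.002, 0.0155, -0.12]
    - [0.002, 0.0155, -0.137]
    - [0.002, 0.0155, -0.146]
    - [0.002, 0.0155, -0.148]
    - [0.002, 0.0155, -0.15]
    - [0.002, 0.0155, -0.1515]
    - [0.002, 0.0155, -0.153]
    - [0.002, 0.0155, -0.153]
  rot:
    - [0, 0, -0.01]
    - [0, 0, -0.02]
    - [0, 0, -0.02]
    - [0, 0, -0.02]
    - [0, 0, -0.02]
    - [0, 0, -0.02]
    - [0, 0, -0.02]
    - [0, 0, -0.02]
    - [0, 0, -0.02]
    - [0, 0, -0.02]
    - [0, 0, -0.02]

```text
time: 15.08
ee_pos: [0.5015, 0.3439, 0.0495]
eef_rot: [0.688, 0.726, 0.002, -0.002]
ft_force: [-26.4, -3.5, 54.3]
width: 0.0643
grip_force: 27.0
```

>>> arm_command:
  xyz:
    - [-0.001, 0, 0]
    - [-0.002, 0, 0]
    - [-0.003, 0, 0]
    - [-0.004, 0, 0]
    - [-0.005, 0, 0]
    - [-0.005, 0, 0]
    - [-0.005, 0, 0]
  rot:
    - [0, 0, 0.005]
    - [0, 0, 0.01]
    - [0, 0, 0.015]
    - [0, 0, 0.022]
    - [0, 0, 0.022]
    - [0, 0, 0.022]
    - [0, 0, 0.022]

```text
time: 15.67
ee_pos: [0.5014, 0.343, 0.0496]
eef_rot: [0.681, 0.732, 0.005, 0.0]
ft_force: [-5.4, 0.2, 42.1]
width: 0.0642
grip_force: 20.4
```

>>> arm_command:
  xyz:
    - [0, 0.001, 0]
    - [-0.0002, 0.003, 0]
    - [-0.0004, 0.0055, 0]
    - [-0.0005, 0.008, 0]
    - [-0.0007, 0.0105, 0]
    - [-0.0009, 0.013, 0]
    - [-0.0011, 0.0155, 0]
    - [-0.0012, 0.018, 0]
    - [-0.0014, 0.0205, 0]
    - [-0.0015, 0.0225, 0]
    - [-0.0017, 0.0245, 0]
    - [-0.0018, 0.026, 0]
    - [-0.0018, 0.0265, 0]
    - [-0.0018, 0.0265, 0]
    - [-0.0018, 0.0265, 0]
  rot:
    - [0, 0, 0]
    - [0, 0, 0]
    - [0, 0, 0]
    - [0, 0, 0]
    - [0, 0, 0]
    - [0, 0, 0]
    - [0, 0, 0]
    - [0, 0, 0]
    - [0, 0, 0]
    - [0, 0, 0]
    - [0, 0, 0]
    - [0, 0, 0]
    - [0, 0, 0]
    - [0, 0, 0]
    - [0, 0, 0]

```text
time: 16.92
ee_pos: [0.4995, 0.3692, 0.0498]
eef_rot: [0.681, 0.732, 0.005, 0.0]
ft_force: [-7.6, -2.1, 42.7]
width: 0.0648
grip_force: 18.7
```

>>> arm_command:
  xyz:
    - [0, 0, 0.006]
    - [0, 0, 0.03]
    - [0, -0.01, 0.06]
    - [0, -0.02, 0.09]
    - [0, -0.04, 0.12]
    - [0, -0.05, 0.15]
    - [0, -0.05, 0.15]
    - [0, -0.05, 0.15]
    - [0, -0.05, 0.15]
  rot:
    - [0, 0, 0]
    - [0, 0, 0]
    - [0, 0, 0]
    - [0, 0, 0]
    - [0, 0, 0]
    - [0, 0, 0]
    - [0, 0, 0]
    - [0, 0, 0]
    - [0, 0, 0]

```text
time: 17.67
ee_pos: [0.4966, 0.3156, 0.1927]
eef_rot: [0.681, 0.733, -0.0, -0.0]
ft_force: [-0.1, -0.7, -0.6]
width: 0.0643
grip_force: 0.0
```

```bash
python3 z.py 6
```

```text
[([0.5023, 0.3638, 0.0312], 0.6)] []
[192 103] [348 188]
```

View pics/w6z.png

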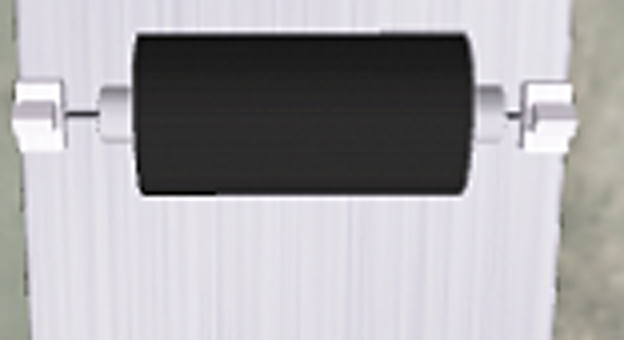

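The roller now looks parallel to the line. Shaft ends are at (99,114) and (504,114), and the line is at (68,114.5) and (515,116). It sits slightly right of centre.

```bash
python3 - <<'E'
from m import *
T=np.load("T6.npy"); L=[(68,114.5),(515,116)]; k=dict(f=4,o=(192,103))
meas(T,L,[(99,114),(504,114)],.033,**k)
meas(T,L,[(137,34.5),(470,34)],.045,**k)
meas(T,L,[(143,194),(465,194.5)],.03,**k)
p=p2w("wrist",T,[(192+38.5/4,103+117/4),(192+547/4,103+118/4)],.029);print(p.mean(0))
# exact silhouette fit of roller centre: predicted edges for centre y
f=lambda uv:(np.array(uv)+.5)/4-.5+np.array([192,103])
n=np.array([-.067,.998,0]); e=np.array([.998,.067,0])
t=np.linspace(0,2*np.pi,361)
def edges(c): 
    v=w2p("wrist",T,c+20e-3*(np.cos(t)[:,None]*n+np.sin(t)[:,None]*[0,0,1]))[:,1]; return v.min(),v.max()
L0=np.array([.5005,.3613,.03])
for s in (-.002,-.001,0,.001,.002): print(s,edges(L0+s*n))
print("meas",f((300,34.2)),f((300,194.3)))
E
```

```text
line [[0.4407, 0.3567, 0.01], [0.5593, 0.3651, 0.01]] 0.07043293426974878 
roller [[0.4518, 0.3594, 0.033], [0.552, 0.3668, 0.033]] 0.0738939060533773 0.10049509256651562 mid [0.5019 0.3631 0.033 ]
to go along x,y of line -0.00207384848610908 -0.0020251523911503488 n [-0.07037471  0.99752063]
line [[0.4407, 0.3567, 0.01], [0.5593, 0.3651, 0.01]] 0.07043293426974878 
roller [[0.4615, 0.3795, 0.045], [0.5396, 0.3854, 0.045]] 0.07546261152895432 0.0783739007956574 mid [0.5006 0.3824 0.045 ]
to go along x,y of line -0.0020650916660485143 -0.021454546461808766 n [-0.07037471  0.99752063]
line [[0.4407, 0.3567, 0.01], [0.5593, 0.3651, 0.01]] 0.07043293426974878 
roller [[0.4634, 0.3398, 0.03], [0.5451, 0.3457, 0.03]] 0.07229324850219311 0.08184995572487226 mid [0.5043 0.3428 0.03  ]
to go along x,y of line -0.002970322619500768 0.018370277578643915 n [-0.07037471  0.99752063]
[0.50034371 0.36144886 0.029     ]
-0.002 (np.float64(114.08826208062324), np.float64(154.56196270241142))
-0.001 (np.float64(113.05286470903489), np.float64(153.5758502150699))
0 (np.float64(112.01600590377934), np.float64(152.588256446623))
0.001 (np.float64(110.9776858874852), np.float64(151.59918080957385))
0.002 (np.float64(109.93790490689369), np.float64(150.60862273304338))
meas [266.625 111.175] [266.625 151.2  ]
```

```bash
python3 - <<'E'
from h import *
s=r.read_state();print(s["time"],s["ee_pos"],s["eef_rot"],s["ft_force"])
E
```

```text
17.8167 [0.49617549 0.31564522 0.1919424 ] [ 6.80492359e-01  7.32754045e-01 -1.21654831e-03 -4.23908512e-04] [-0.80820524 -0.62772907 -0.33665991]
```

>>> arm_command:
  xyz:
    - [0.002, 0.015, -0.02]
    - [0.004, 0.03, -0.05]
    - [0.006, 0.0475, -0.08]
    - [0.006, 0.0475, -0.11]
    - [0.006, 0.0475, -0.128]
    - [0.006, 0.0475, -0.136]
    - [0.006, 0.0475, -0.139]
    - [0.006, 0.0475, -0.141]
    - [0.006, 0.0475, -0.1425]
    - [0.006, 0.0475, -0.1435]
    - [0.006, 0.0475, -0.1435]
  rot:
    - [0, 0, 0]
    - [0, 0, 0]
    - [0, 0, 0]
    - [0, 0, 0]
    - [0, 0, 0]
    - [0, 0, 0]
    - [0, 0, 0]
    - [0, 0, 0]
    - [0, 0, 0]
    - [0, 0, 0]
    - [0, 0, 0]

```text
time: 18.73
ee_pos: [0.5035, 0.3633, 0.051]
eef_rot: [0.681, 0.732, 0.001, 0.0]
ft_force: [-0.1, 0.3, 0.0]
width: 0.0646
grip_force: 0.0
```

Not touching yet. Next I press down a little, then roll back slightly with a sideways bias.

>>> arm_command:
  xyz:
    - [0, 0, -0.001]
    - [0, 0, -0.002]
    - [0, 0, -0.003]
    - [0, 0, -0.003]
  rot:
    - [0, 0, 0]
    - [0, 0, 0]
    - [0, 0, 0]
    - [0, 0, 0]

```text
time: 19.07
ee_pos: [0.5035, 0.365, 0.0501]
eef_rot: [0.681, 0.733, 0.002, -0.0]
ft_force: [-5.3, -0.8, 17.9]
width: 0.0642
grip_force: 8.7
```

>>> arm_command:
  xyz:
    - [-0.001, -0.0004, 0]
    - [-0.002, -0.0008, 0]
    - [-0.003, -0.0012, 0]
    - [-0.004, -0.0016, 0]
    - [-0.005, -0.002, 0]
    - [-0.006, -0.0024, 0]
    - [-0.006, -0.0024, 0]
    - [-0.006, -0.0024, 0]
  rot:
    - [0, 0, 0]
    - [0, 0, 0]
    - [0, 0, 0]
    - [0, 0, 0]
    - [0, 0, 0]
    - [0, 0, 0]
    - [0, 0, 0]
    - [0, 0, 0]

```text
time: 19.73
ee_pos: [0.5008, 0.3617, 0.0503]
eef_rot: [0.681, 0.732, 0.004, 0.001]
ft_force: [5.9, -0.6, 10.2]
width: 0.0644
grip_force: 5.1
```

>>> arm_command:
  xyz:
    - [0, 0, 0.006]
    - [0, 0, 0.03]
    - [0, -0.01, 0.06]
    - [0, -0.02, 0.09]
    - [0, -0.04, 0.12]
    - [0, -0.05, 0.15]
    - [0, -0.05, 0.15]
    - [0, -0.05, 0.15]
    - [0, -0.05, 0.15]
  rot:
    - [0, 0, 0]
    - [0, 0, 0]
    - [0, 0, 0]
    - [0, 0, 0]
    - [0, 0, 0]
    - [0, 0, 0]
    - [0, 0, 0]
    - [0, 0, 0]
    - [0, 0, 0]

```text
time: 20.48
ee_pos: [0.4965, 0.3108, 0.1968]
eef_rot: [0.681, 0.733, -0.0, -0.0]
ft_force: [0.3, 0.2, -0.3]
width: 0.0642
grip_force: 0.0
```

```bash
python3 z.py 7
```

```text
[([0.5049, 0.3634, 0.0304], 0.86)] []
[193  98] [348 183]
```

View pics/w7z.png

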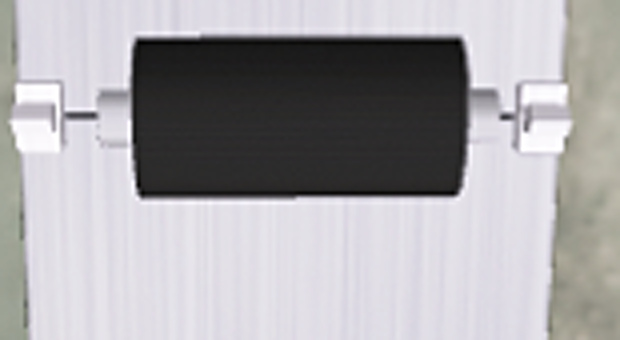

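Still about 2 mm off sideways: shaft ends at 98 and 500, line ends at 65 and 515 in the zoom. I'll check the y position and yaw.

```bash
python3 - <<'E'
from m import *
T=np.load("T7.npy"); o=(193,98); k=dict(f=4,o=o)
L=[(65,116),(515,117)]
meas(T,L,[(98,117),(500,116)],.033,**k)
meas(T,L,[(137,38.5),(465,38)],.045,**k)
meas(T,L,[(143,196.5),(462,196)],.03,**k)
n=np.array([-.067,.998,0]); t=np.linspace(0,2*np.pi,361)
L0=np.array([.5003,.3611,.03])
for s in (-.001,0,.001):
    v=w2p("wrist",T,L0+s*n+20e-3*(np.cos(t)[:,None]*n+np.sin(t)[:,None]*[0,0,1]))[:,1]; print(s,v.min(),v.max())
print([(v+.5)/4-.5+98 for v in (38.2,196.3)], (117+.5)/4-.5+98, w2p("wrist",T,[.5003,.3611,.01]))
s=r.read_state();print(s["time"],s["ee_pos"])
E
```

```text
line [[0.4403, 0.3566, 0.01], [0.5607, 0.3652, 0.01]] 0.07166472468287224 
roller [[0.452, 0.3586, 0.033], [0.5524, 0.3663, 0.033]] 0.07644325381568279 0.10068678022131733 mid [0.5022 0.3624 0.033 ]
to go along x,y of line -0.0017899117121560708 -0.0013761129825561396 n [-0.0716034   0.99743318]
line [[0.4403, 0.3566, 0.01], [0.5607, 0.3652, 0.01]] 0.07166472468287224 
roller [[0.4619, 0.3785, 0.045], [0.5397, 0.3844, 0.045]] 0.07562165223390237 0.07799222786460255 mid [0.5008 0.3814 0.045 ]
to go along x,y of line -0.0017881185908167796 -0.02042315217460073 n [-0.0716034   0.99743318]
line [[0.4403, 0.3566, 0.01], [0.5607, 0.3652, 0.01]] 0.07166472468287224 
roller [[0.464, 0.3391, 0.03], [0.5456, 0.3453, 0.03]] 0.07548431994685265 0.08181877151542832 mid [0.5048 0.3422 0.03  ]
to go along x,y of line -0.002934141422681742 0.018974275283567578 n [-0.0716034   0.99743318]
-0.001 108.33003814717485 148.58387213617976
0 107.29840612973328 147.60222940376877
0.001 106.26534954210153 146.6191441072531
[107.175, 146.7] 126.875 [[264.99074916 126.45638226]]
20.6333 [0.49617241 0.31078929 0.19568515]
```

Position along travel and squareness are good (within 0.5 mm and 0.3°). I'll remove the ~1.8 mm axial offset by nudging the right end face gently with the shut fingertips, above the shaft.

>>> arm_command:
  xyz:
    - [0.02, 0.015, 0]
    - [0.04, 0.03, 0]
    - [0.06, 0.045, 0]
    - [0.069, 0.055, 0]
    - [0.069, 0.055, 0]
    - [0.069, 0.055, 0]
    - [0.069, 0.055, 0]
    - [0.069, 0.055, -0.03]
    - [0.069, 0.055, -0.06]
    - [0.069, 0.055, -0.09]
    - [0.069, 0.055, -0.12]
    - [0.069, 0.055, -0.135]
    - [0.069, 0.055, -0.145]
    - [0.069, 0.055, -0.15]
    - [0.069, 0.055, -0.15]
    - [0.069, 0.055, -0.15]
    - [0.069, 0.055, -0.15]
  rot:
    - [0, 0, 0]
    - [0, 0, 0]
    - [0, 0, 0]
    - [0, 0, 0]
    - [0, 0, 0]
    - [0, 0, 0]
    - [0, 0, 0]
    - [0, 0, 0]
    - [0, 0, 0]
    - [0, 0, 0]
    - [0, 0, 0]
    - [0, 0, 0]
    - [0, 0, 0]
    - [0, 0, 0]
    - [0, 0, 0]
    - [0, 0, 0]
    - [0, 0, 0]
  grip: 0

```text
time: 22.05
ee_pos: [0.5617, 0.3651, 0.0528]
eef_rot: [0.68, 0.733, -0.002, -0.001]
ft_force: [-42.7, -23.7, 54.2]
width: 0.0009
grip_force: 43.0
```

Unexpected contact. I'll lift straight up and look.

>>> arm_command:
  xyz:
    - [0, 0, 0.01]
    - [0, 0, 0.03]
    - [-0.01, -0.01, 0.06]
    - [-0.03, -0.03, 0.09]
    - [-0.05, -0.05, 0.12]
    - [-0.069, -0.055, 0.15]
    - [-0.069, -0.055, 0.15]
    - [-0.069, -0.055, 0.15]
  rot:
    - [0, 0, 0]
    - [0, 0, 0]
    - [0, 0, 0]
    - [0, 0, 0]
    - [0, 0, 0]
    - [0, 0, 0]
    - [0, 0, 0]
    - [0, 0, 0]

```text
time: 22.72
ee_pos: [0.4969, 0.3105, 0.1998]
eef_rot: [0.681, 0.732, 0.002, 0.001]
ft_force: [-0.3, -0.2, 0.0]
width: 0.0005
grip_force: 0.0
```

```bash
python3 z.py 8; python3 -c "
from h import *
s=r.read_state();print(s['time'],s['ee_pos'],s['ft_force'],s['grip_force'])"
```

```text
[([0.5008, 0.3608, 0.0317], 0.63)] []
[192  98] [346 182]
22.8667 [0.49666256 0.31004186 0.19596421] [ 0.48081673  0.76703441 -0.64710329] 0.0
```

View pics/w8z.png

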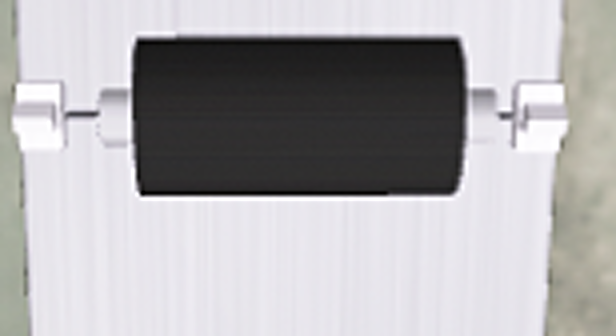

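The picture shows the roller undisturbed: shaft ends at (99,117) and (497,117), line ends at 67 and 513. It is parallel and on the line, about 1.7 mm off axially, and the seam isn't visible from above. Good enough, so I'll hand it in.

```bash
python3 -c "
from bench import r
print(r.close_job())"
```

```text
the job is handed in; nothing more can be done
None
```

I rolled the feed roller about 60 mm onto the scribed line (within about 0.5 mm and 0.3° of square, about 1.7 mm off-centre along the line) and handed it in at about 23 s. The seam is out of sight from above, and about 170° of rolling should put it underneath. An attempted end nudge landed on the roller at about 54 N, which didn't move it.

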